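# Set the heat dial and hold the wire tensioner open on a hot-wire foam cutter

### The job

The foam cutter is switched off and is about to get a new, thinner wire. First turn the heat dial on its control box down to the one long line of the dial's scale and let go of it; then pull the spring-loaded wire-tension slide along its rail until its pointer stands at the one long line of the rail's scale, and finish with the gripper still holding it there against the spring, so that I can hook the wire on. Leave the other things on the bench and on the cutter's table where they are.

Things in the scene. Friction and masses are not known exactly. Their poses are not given: they have to be found in the camera images.
- dial_grip (a point): Heat dial, a black pointer knob on the grey control box at the cutter's right front corner (seen from the robot): skirt 46 mm across, upright bar 40 mm long, 11 thick, 22 high, pinched across its thickness. Point on the axis half-way up the bar: bar top 11 mm above, skirt top 11 below, panel 18 below. z up; x along the bar to its pointing end (white line). Turns with the dial.
- dial (a joint): Dial angle, rad: 0 at the scale's low end, grows clockwise seen from above, to 4.71; 11 lines 0.471 (27 degrees) apart. The one long line is at 1.885, the fifth from the low end. It starts 0.8 to 2 rad clockwise of that line, so turn it anticlockwise. It stays where it is left (friction 0.03 N m).
- dial_mark (a point): Middle of the long line (17 mm long, the others 6) of the dial's scale, on the box's panel, 35 mm from the dial's axis; fixed to the cutter. Axes are the cutter's: y along the rail, away from the control box end; x across it, away from the robot; z up.
- handle (a point): Centre of the slide's upright black handle, 34 mm wide (x), 14 thick (y, along the rail), 36 high (z). It stands on a steel carriage 32 (x) by 36 (y) by 18 mm whose top is 18 mm below this point. At rest the spring housing's block, its top 7 mm below this point, begins 71 mm away towards +y; the other side is free. Axes as dial_mark; pulled towards -y, to the post at the control box end.
- carriage (a joint): How far the tension slide is pulled out, m: 0 at rest, growing towards the cutter's -y, end stop at 0.070. The pointer is at the long line of the rail's scale at 0.045. A spring pulls it back with about 4 N at rest, 9.6 N at the long line (120 N/m), friction 0.6 N; let go, it returns to rest.
- pointer (a point): Tip of the slide's thin pointer, at the lines of the rail's scale, beside the rail on the side away from the robot: 33 mm from the handle's centre in x, at the same y, 39.5 mm below it.
- rail_mark (a point): Inner end of the one long line (28 mm long along x, 2 wide; the others 7 long, 5 mm apart) of the rail's scale, on the aluminium plate beside the rail; fixed to the cutter, axes as dial_mark. The pointer is at the line when their y agree.
- foam: Bystander on the cutter's table (table top 46 mm above the bench): grey-blue foam block 55 x 100 x 30 mm; origin at the centre of its underside.
- spool: Bystander on the cutter's table: spool of wire 38 mm across, 26 mm high; origin at the centre of its underside.
- tape: Bystander: roll of masking tape lying flat, 104 mm across, 25 mm high; origin at the centre of its underside.
- glue: Bystander: white glue bottle, 62 mm across, 190 mm high; origin at the centre of its underside.
- screws: Bystander: open cardboard box of screws, 100 x 70 x 45 mm; origin at the centre of its underside.
- strip_a: Bystander: wood strip 240 x 20 x 12 mm, long in its x; origin at the centre of its underside.
- strip_b: Bystander: wood strip 160 x 30 x 10 mm, long in its x; origin at the centre of its underside.
- drill: Bystander: cordless drill lying on its side, about 250 x 215 x 65 mm; origin on the underside below its barrel.

How it is judged:
By the outcome, as a careful person would: the job done as asked, in the order asked, and still so for the second after the job is handed in, while the arm keeps its last pose, push and grip.
It also fails if it takes over 64 s, if anything falls off the work surface, if the arm or the gripper's body presses on something with over 40 N, if the wrist force passes 120 N, or if a joint passes its speed limit or range.

### The arm

A 7-joint arm with a two-finger parallel gripper is mounted at the origin on the work surface. World frame = base frame: x ahead of the robot, y to its left, z up, the work surface at z = 0. Lengths are in m, angles in degrees, forces in N, time in s.
With the tool pointing down it reaches from about 0.425 to 0.875 m from the base axis. Payload 4.7 kg.
Tool frame: the origin (TCP) lies between the finger pads; the fingertips stand env.finger_overhang ahead of it and the grasp point (between the pads) lies 5 mm behind it (env.finger_overhang is the distance from the TCP to the fingertips, in m); z points along the fingers, y is the line along which they close (so a half turn about z gives the same grasp; the last joint's range is limited). The gripper opens to 87 mm and grips with 3 to 60 N. Pads are 19 mm wide; open, the fingers measure 117 mm over their backs; the gripper's body (75 mm by 190 mm) begins 51 mm behind the grasp point.
Start: joints at [-73.963, 18.392, -4.016, 83.108, 1.295, 78.541, -3.26], TCP at [0.171, 0.627, 0.237] pointing down, gripper open.
Joint ranges: [-163.93, 163.93], [-17.29, 119.83], [-79.2, 71.16], [3.27, 140.29], [-89.18, 269.18], [5.43, 117.66], [-154.24, 154.24]. Speed limits (degrees/s): [147.25, 147.25, 180, 180, 180, 180, 180].

### API

Orientations are given as [roll, pitch, yaw] about the fixed x, y, z axes, in that order (R = Rz(yaw) Ry(pitch) Rx(roll)).
In Python, from cell import telemetry, eyes, env, models gives the robot as it stands. The module is installed in compiled form; this text tells all that it offers.
- The arm moves only by the tool drive_tool, never from a script. Its arguments are lists of equal length, an entry for each row: "angular": the turn, a rotation vector about the tool's x, y, z in rad, a list of three; "delta_pos": the shift along the tool's x, y, z in cm, a list of three; "gripper": the finger opening in cm, from 0 to 8.7. A call has 1 to 20 rows; each row shifts and turns the commanded pose from where the row before left it, along the tool's axes as they then stand; what a row does not reach is not made up. A row lasts 1/10 s, in which the tool goes at most 50 mm and 8.59 degrees, less where a joint would pass 70% of its speed; a pose out of reach is approached as far as the arm can. A call with a gripper value outside its range is refused whole. The fingers move at their own pace and stop on an object; "squeeze" is the grip in N (left out, the last holds). Time passes only in rows, so rows that do not move let the fingers close. It gives the time, the measured TCP pose, the force, the opening and the grip force at its end, in the units of the state.
- telemetry.get_obs(): the state, without advancing time (a new reading comes with each control period).
- eyes.read_camera(name): name is "scene" or "top"; returns a dict with "pixels" (384x512x3 uint8, red, green, blue), "mtx" (3x3 intrinsics, pixels), "D" ([k1, k2, p1, p2, k3] as OpenCV has them; the pictures are not rectified), "origin" and "orientation" of the camera in the world. Camera axes: x right, y down, z forward; pixel columns grow to the right and rows downward; lengths in m; the calibration is good to about 2 mm. A picture is of the moment at which its call begins. There is no depth.
- env.sign_off(): hands the job in; it is judged then, once.
Trained networks look in a picture, given as the dict that the camera call returned (one of the last four; its "shot" number tells which), for a name from the list of things; names that differ only in an ending like _2 or _b are one class to them, and where a whole thing is asked for, a point or a joint stands for the part that bears it (a point fixed in the world has none). Each returns a list of dicts, best first, with "p" (0 to 1); they miss things now and then, are a little off and sometimes report something else, mostly with a low value. They report only what shows in the picture. A call takes as long as a camera call.
- models.search_frame(picture, target): "centre" ([column, row] in pixels, amid what is visible of it).
- models.cut_out(picture, target): "pixels" (384x512 bool, what is visible of it) and "centre" ([column, row] in pixels, amid what is visible of it).
The state is a dict: "time_s": time; "qpos": joint angles; "joint_velocities": joint speeds; "effort": joint torques, N m; "tool_pos": TCP position; "tool_rot": TCP orientation; "force": force on the tool from outside, world axes, zero at the start; "wrist_torque": the same for the moment, N m; "grip_width": finger opening in m; "grasp_force": force on a finger pad.
Only numpy, scipy, OpenCV 4.12 (cv2) and the standard library are available. Lean on these libraries where they do the work, as an engineer would, in place of code of your own. Each camera call takes 0.05 s, during which the arm holds its last target. There are 200 camera calls.

## Working session

There is one attempt and no reset: what is moved stays moved. The work goes in short steps, Python scripts to look and compute and a tool call to move; the robot and the scene stay as the last step left them, time stands still between calls to the robot, and variables do not carry over. Pictures are saved under pics/ and viewed, at most 10 in all, crops included, and the job is handed in when it is done.

Besides the shell and the picture viewer there is one more tool, called after "Emit:" as name(argument=value, ...) on one line, values as JSON. drive_tool: Moves the arm, as the interface text tells. Its arguments: {"type":"object","properties":{"angular":{"type":"array","items":{"type":"array","items":{"type":"number"}}},"delta_pos":{"type":"array","items":{"type":"array","items":{"type":"number"}}},"gripper":{"type":"array","items":{"type":"number"}},"squeeze":{"type":"number"}},"required":["angular","delta_pos","gripper"]}

```bash
mkdir -p pics; cat > h.py <<'E'
import numpy as np, cv2
from scipy.spatial.transform import Rotation as R
from cell import telemetry, eyes, env, models
def rot(o):
    o=np.array(o,float)
    if o.shape==(3,3): return o
    return R.from_euler('xyz',o,degrees=True).as_matrix() if o.size==3 else R.from_quat(o).as_matrix()
def ray(c,px):
    u=cv2.undistortPoints(np.array([[px]],float),np.array(c['mtx']),np.array(c['D']))[0,0]
    return np.array(c['origin']),rot(c['orientation'])@np.array([u[0],u[1],1])
def onz(c,px,z):
    o,d=ray(c,px); return o+d*(z-o[2])/d[2]
def proj(c,P):
    Rm=rot(c['orientation']); rv=cv2.Rodrigues(Rm.T)[0]
    return cv2.projectPoints(np.array(P,float).reshape(-1,3),rv,-Rm.T@np.array(c['origin']),np.array(c['mtx']),np.array(c['D']))[0].reshape(-1,2)
def tri(rs):
    A=np.zeros((3,3));b=np.zeros(3)
    for o,d in rs:
        d=d/np.linalg.norm(d);M=np.eye(3)-np.outer(d,d);A+=M;b+=M@o
    p=np.linalg.solve(A,b)
    return p,[np.linalg.norm((np.eye(3)-np.outer(d,d)/(d@d))@(p-o)) for o,d in rs]
E
python3 - <<'E'
from h import *
s=eyes.read_camera('scene');t=eyes.read_camera('top')
for n,c in(('scene',s),('top',t)):
    print(n,c['origin'],c['orientation'],np.array(c['mtx']).tolist())
    cv2.imwrite(f'pics/{n}0.png',cv2.cvtColor(c['pixels'],cv2.COLOR_RGB2BGR))
for k in['dial_grip','dial_mark','handle','pointer','rail_mark','foam','spool','glue']:
    a=models.search_frame(s,k)[:2];b=models.search_frame(t,k)[:2]
    print(k,[(np.round(x['centre'],1).tolist(),round(x['p'],2)) for x in a],[(np.round(x['centre'],1).tolist(),round(x['p'],2)) for x in b], [np.round(v,4) for v in tri([ray(s,a[0]['centre']),ray(t,b[0]['centre'])])] if a and b else '')
print(env.finger_overhang); print(telemetry.get_obs())
E
```

```text
scene [0.99596101 0.86916823 1.4116952 ] [-1.43410565e+02  1.45838586e-01  1.48006107e+02] [[499.9595547772736, 0.0, 259.5917033686812], [0.0, 499.9595547772736, 190.74360236047687], [0.0, 0.0, 1.0]]
top [0.26310779 0.05308842 1.65106536] [-170.91935912   -0.7465113   -89.38764758] [[405.15053344750874, 0.0, 256.1757386599723], [0.0, 405.15053344750874, 194.0726266963423], [0.0, 0.0, 1.0]]
dial_grip [([231.6, 153.6], 0.62)] [([298.6, 205.1], 0.58)] [array([ 0.4764, -0.1338,  0.1065]), array([0.009, 0.009])]
dial_mark [([238.7, 155.4], 0.73), ([254.0, 218.6], 0.57)] [([243.7, 194.4], 0.63), ([380.1, 243.3], 0.49)] [array([0.5126, 0.0551, 0.3004]), array([0.0426, 0.0426])]
handle [([271.7, 232.6], 0.47), ([355.1, 284.6], 0.45)] [([210.6, 184.3], 0.43)] [array([0.5438, 0.21  , 0.1235]), array([0.0009, 0.0009])]
pointer [([271.9, 232.9], 0.49)] [([212.1, 185.7], 0.69)] [array([0.5402, 0.2054, 0.1125]), array([0.0007, 0.0007])]
rail_mark [([259.0, 219.6], 0.59), ([149.4, 94.1], 0.39)] [([244.0, 194.2], 0.62), ([141.8, 177.5], 0.35)] [array([0.5195, 0.0873, 0.0188]), array([0.0047, 0.0047]
[... 413 characters left out ...]
0.9, 'qpos': array([-73.96377171,  18.38989121,  -4.01743139,  83.10577159,
         1.29652396,  78.54115093,  -3.26028703]), 'joint_velocities': array([ 0.06661361, -0.01358752, -0.100965  , -0.04877467,  0.08237007,
        0.00564584,  0.03824791]), 'effort': array([-6.08985538e-04, -4.91105711e+01, -4.03231876e-01, -3.12771857e+01,
       -6.33429573e-02,  3.36499955e-02,  3.25064946e-05]), 'tool_pos': array([0.17076438, 0.62720185, 0.23662539]), 'tool_rot': array([1.79991593e+02, 3.75103465e-03, 1.64773807e+02]), 'force': array([-0.75041677, -0.10469091,  0.57758743]), 'wrist_torque': array([-0.0465839 , -0.01222035,  0.00845083]), 'grasp_force': 0.0, 'grip_width': 0.08702458568142107}
```

```bash
python3 - <<'E'
import cv2
a=cv2.imread('pics/scene0.png')[100:280,190:390];cv2.imwrite('pics/s1.png',cv2.resize(a,(800,720)[:2] if 0 else (660,594),interpolation=cv2.INTER_CUBIC))
a=cv2.imread('pics/top0.png')[150:260,170:330];cv2.imwrite('pics/t1.png',cv2.resize(a,(800,550),interpolation=cv2.INTER_CUBIC))
E
```

```text
(no output)
```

View pics/s1.png

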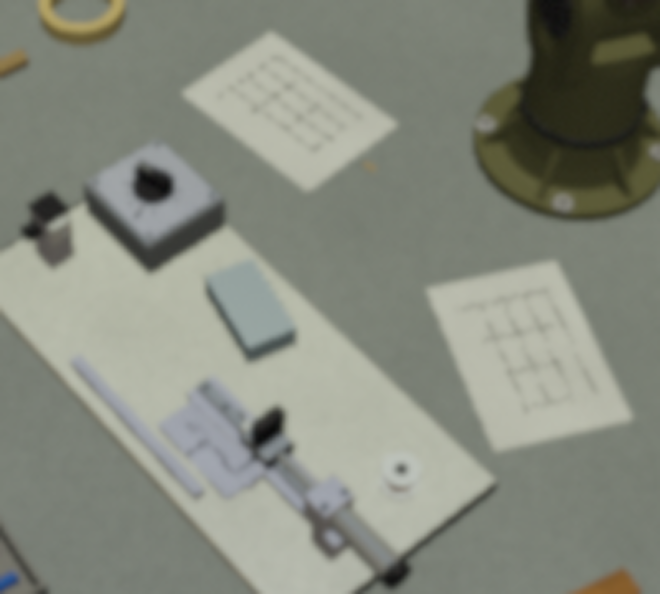

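View pics/t1.png

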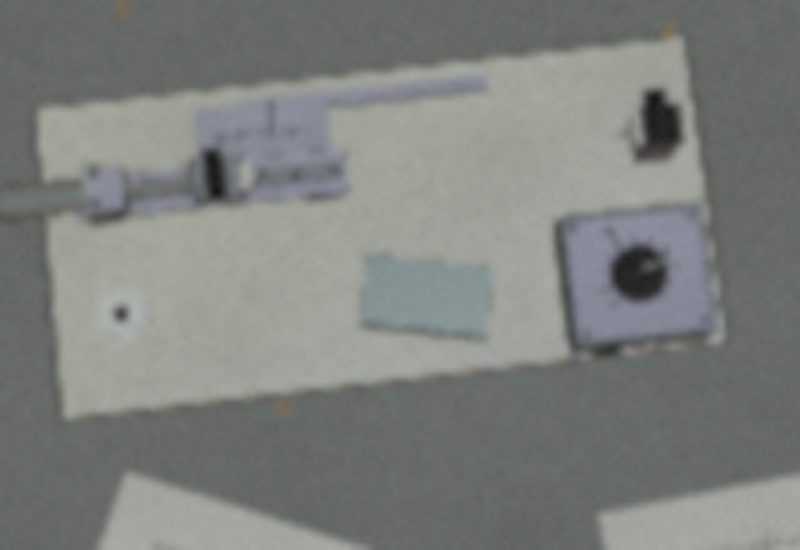

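View pics/top0.png

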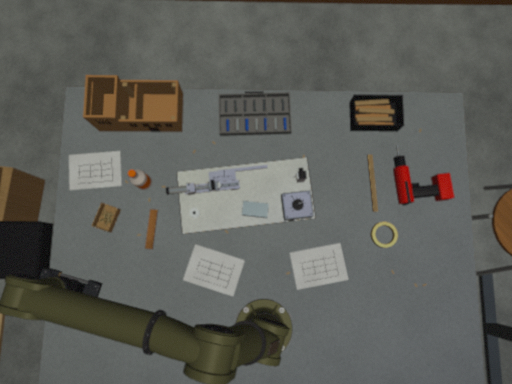

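```bash
python3 - <<'E'
from h import *
s=eyes.read_camera('scene');t=eyes.read_camera('top')
S=lambda x,y:(190+x/3.3-.35,100+y/3.3-.35)
T=lambda x,y:(170+x/5-.4,150+y/5-.4)
for n,a,b in[('dial',S(153,182),T(638,272)),('boxc near',S(153,240),T(560,215)),('boxcR',S(222,205),T(572,345)),('handle',S(268,427),T(213,173)),('railmark',S(190,452),T(270,118)),('spool',S(400,468),T(121,313))]:
    print(n,[np.round(v,4) for v in tri([ray(s,a),ray(t,b)])])
# cutter axis from table edges, z=.046
c=[onz(t,T(*p),.046) for p in[(40,108),(685,40),(722,345),(66,418)]]
for p in c: print(np.round(p,4))
y=c[0]-c[1]+c[3]-c[2]; print('yaw of cutter',np.degrees(np.arctan2(-y[0],y[1])))
for k in['dial_grip','handle','dial']:
  for c_ in(s,t):
    m=models.cut_out(c_,k)
    if m: print(k,m[0]['p'],m[0]['centre'],m[0]['pixels'].sum())
for z in(.08,.09,.10,.11): print(z,onz(t,T(638,272),z).round(4),onz(s,S(153,182),z).round(4))
E
```

```text
dial [array([ 0.4738, -0.123 ,  0.1116]), array([0.0012, 0.0012])]
boxc near [array([ 0.5147, -0.0607,  0.1098]), array([0.0026, 0.0026])]
boxcR [array([ 0.4195, -0.0743,  0.0892]), array([0.0016, 0.0016])]
handle [array([0.5425, 0.203 , 0.1331]), array([0.0009, 0.0009])]
railmark [array([0.5991, 0.1625, 0.0814]), array([0.0039, 0.0039])]
spool [array([0.4414, 0.2769, 0.0754]), array([0.0013, 0.0013])]
[0.6093 0.3529 0.046 ]
[ 0.673 -0.169  0.046]
[ 0.424  -0.1962  0.046 ]
[0.3601 0.3222 0.046 ]
yaw of cutter 6.991532896619196
dial_grip 0.52 [234.4, 152.4] 134
dial_grip 0.49 [299.3, 201.6] 91
handle 0.82 [273.3, 234.2] 246
handle 0.72 [210.1, 184.9] 128
dial 0.46 [298.1, 205.1] 80
0.08 [ 0.4771 -0.1258  0.08  ] [ 0.4619 -0.148   0.08  ]
0.09 [ 0.4758 -0.1246  0.09  ] [ 0.4659 -0.1404  0.09  ]
0.1 [ 0.4744 -0.1235  0.1   ] [ 0.4699 -0.1328  0.1   ]
0.11 [ 0.473  -0.1224  0.11  ] [ 0.4739 -0.1251  0.11  ]
```

Emit:
drive_tool(angular=[[0,0,0.1326],[0,0,0.1326],[0,0,0.1326],[0,0,0.1326],[0,0,0.1326],[0,0,0.1326],[0,0,0.1326],[0,0,0.1326],[0,0,0],[0,0,0],[0,0,0],[0,0,0],[0,0,0],[0,0,0],[0,0,0],[0,0,0],[0,0,0],[0,0,0],[0,0,0],[0,0,0]], delta_pos=[[0,0,0],[0,0,0],[0,0,0],[0,0,0],[0,0,0],[0,0,0],[0,0,0],[0,0,0],[-3.2,1.6,-0.2],[-3.2,1.6,-0.2],[-3.2,1.6,-0.2],[-3.2,1.6,-0.2],[-3.2,1.6,-0.2],[-3.2,1.6,-0.2],[-3.2,1.6,-0.2],[-3.2,1.6,-0.2],[-3.2,1.6,-0.2],[-3.2,1.6,-0.2],[-3.2,1.6,-0.2],[-3.2,1.6,-0.2]], gripper=[5,5,5,5,5,5,5,5,5,5,5,5,5,5,5,5,5,5,5,5], squeeze=12)

```text
time_s: 3.3
tool_pos: [0.4507, 0.2998, 0.2609]
tool_rot: [180.0, -0.0, 104.0]
force: [0.8, -0.2, 0.2]
grip_width: 0.0499
grasp_force: 0.0
```

```bash
python3 - <<'E'
from h import *
a=[np.mean([eyes.read_camera(n)['pixels'].astype(float) for _ in range(6)],0) for n in('scene','top')]
np.save('avg.npy',np.array(a))
s=eyes.read_camera('scene');t=eyes.read_camera('top')
f=lambda i,x0,y0,w,h,k:cv2.resize(a[i][y0:y0+h,x0:x0+w,::-1].clip(0,255).astype('uint8'),None,fx=k,fy=k,interpolation=cv2.INTER_CUBIC)
# hypothesised points
yaw=np.radians(7);ex=np.array([np.cos(yaw),np.sin(yaw),0])
A=np.array([.4735,-.1228,.1]);pz=.093
u=lambda d:np.array([np.cos(np.radians(d)),np.sin(np.radians(d)),0])
for d in(7,34,61): print(d,proj(t,A*[1,1,0]+[0,0,pz]+.035*u(d)).round(1),proj(s,A*[1,1,0]+[0,0,pz]+.035*u(d)).round(1))
print('axis panel/top',proj(t,[[A[0],A[1],pz],[A[0],A[1],pz+.029]]).round(1).tolist(),proj(s,[[A[0],A[1],pz],[A[0],A[1],pz+.029]]).round(1).tolist())
S=lambda x,y:(190+x/3.3-.35,100+y/3.3-.35);T=lambda x,y:(170+x/5-.4,150+y/5-.4)
print('post',tri([ray(s,S(47,203)),ray(t,T(655,100))]))
A_=f(1,275,180,45,42,12);B=f(0,210,135,50,42,12)[:, :]
h=min(A_.shape[0],B.shape[0]);im=np.hstack([A_[:h,:400],B[:h,:400]]);print(im.shape)
cv2.imwrite('pics/dial1.png',im)
o=telemetry.get_obs();print(o['time_s'],o['tool_pos'],o['tool_rot'],o['qpos'])
E
```

```text
7 [[295.7 195.6]] [[228.5 163.3]]
34 [[291.8 197. ]] [[232.2 165.6]]
61 [[288.9 200. ]] [[236.9 166.2]]
axis panel/top [[296.8, 204.5], [297.7, 203.5]] [[236.7, 158.4], [236.3, 152.9]]
post (array([ 0.59618532, -0.12891871,  0.15118018]), [np.float64(0.0036384030987575123), np.float64(0.0036384030987576385)])
(504, 800, 3)
4.0 [0.44969731 0.30132315 0.2605547 ] [1.79995820e+02 3.92461445e-04 1.04033247e+02] [-55.72416835   4.26163397  20.23581269  97.36066647  -1.50034023
  78.63990686 -21.21103932]
```

View pics/dial1.png

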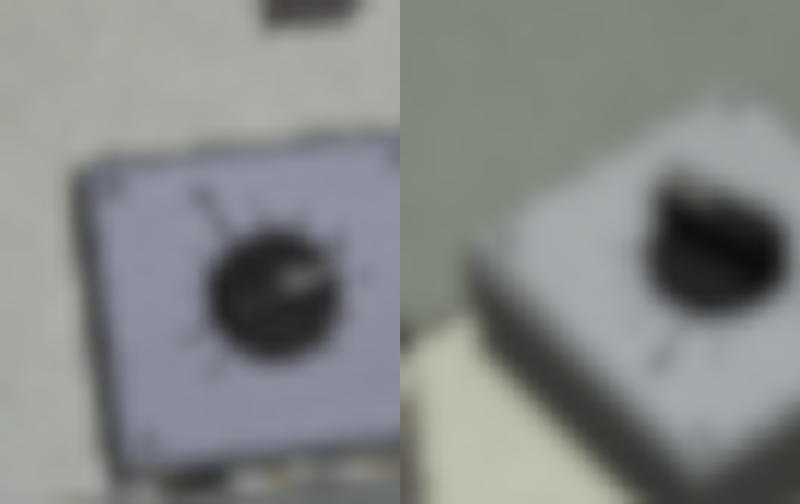

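Emit:
drive_tool(angular=[[0,0,0],[0,0,0],[0,0,0],[0,0,0],[0,0,0],[0,0,0],[0,0,0],[0,0,0],[0,0,0],[0,0,0],[0,0,0],[0,0,0],[0,0,-0.0785],[0,0,-0.0785],[0,0,0],[0,0,0],[0,0,0],[0,0,0],[0,0,0]], delta_pos=[[-3.49,-0.665,0],[-3.49,-0.665,0],[-3.49,-0.665,0],[-3.49,-0.665,0],[-3.49,-0.665,0],[-3.49,-0.665,0],[-3.49,-0.665,0],[-3.49,-0.665,0],[-3.49,-0.665,0],[-3.49,-0.665,0],[-3.49,-0.665,0],[-3.49,-0.665,0],[0,0,0],[0,0,0],[0,0,3],[0,0,3],[0,0,3],[0,0,2],[0,0,0]], gripper=[5,5,5,5,5,5,5,5,5,5,5,5,5,5,5,5,5,5,5])

```text
time_s: 5.9
tool_pos: [0.4716, -0.1243, 0.1481]
tool_rot: [-179.7, -0.1, 113.0]
force: [-0.8, -0.4, 0.0]
grip_width: 0.05
grasp_force: 0.0
```

```bash
python3 - <<'E'
from h import *
a=[np.mean([eyes.read_camera(n)['pixels'].astype(float) for _ in range(3)],0) for n in('scene','top')]
f=lambda i,x0,y0,w,h,k:cv2.resize(a[i][y0:y0+h,x0:x0+w,::-1].clip(0,255).astype('uint8'),None,fx=k,fy=k,interpolation=cv2.INTER_CUBIC)
cv2.imwrite('pics/d2.png',np.hstack([f(1,270,170,50,60,8),f(0,205,120,50,60,8)]))
o=telemetry.get_obs();print(o['time_s'],o['tool_pos'],o['tool_rot'],o['qpos'],o['force'])
E
```

```text
6.2 [ 0.4747505  -0.12473924  0.15187901] [1.79858141e+02 3.83364959e-02 1.12996913e+02] [-35.08118741   1.90653051  48.1044422  112.98408616  -1.61557948
  65.61374702  36.66817748] [-0.31738224  0.58456521  0.56142756]
```

View pics/d2.png

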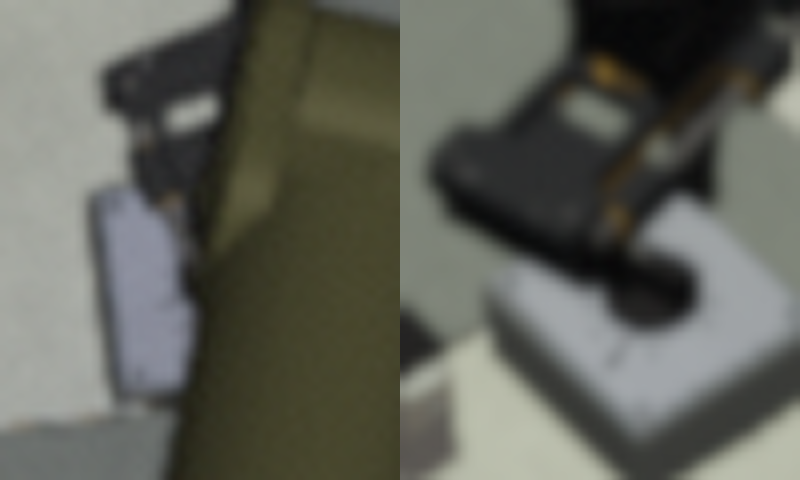

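The gripper sits above the dial, at about (640,285) in the right half of the crop, and the top view is hidden by the arm. Next I descend gently.

Emit:
drive_tool(angular=[[0,0,0],[0,0,0],[0,0,0],[0,0,0],[0,0,0],[0,0,0]], delta_pos=[[0,0,1],[0,0,0.8],[0,0,0.4],[0,0,0.2],[0,0,0.2],[0,0,0]], gripper=[5,5,5,5,5,5])

```text
time_s: 6.8
tool_pos: [0.4736, -0.1247, 0.1243]
tool_rot: [-180.0, -0.0, 113.0]
force: [-0.1, 1.0, 1.3]
grip_width: 0.0502
grasp_force: 0.0
```

Emit:
drive_tool(angular=[[0,0,0],[0,0,0],[0,0,0]], delta_pos=[[0,0,0.2],[0,0,0.1],[0,0,0]], gripper=[5,5,5])

```text
time_s: 7.1
tool_pos: [0.4737, -0.1246, 0.1215]
tool_rot: [180.0, -0.0, 113.0]
force: [0.1, -0.1, 0.8]
grip_width: 0.0497
grasp_force: 0.0
```

Emit:
drive_tool(angular=[[0,0,0],[0,0,0],[0,0,0]], delta_pos=[[0,0,0.2],[0,0,0.15],[0,0,0]], gripper=[5,5,5])

```text
time_s: 7.4
tool_pos: [0.4736, -0.1246, 0.1178]
tool_rot: [-180.0, -0.0, 113.0]
force: [0.1, 1.2, -0.4]
grip_width: 0.0499
grasp_force: 0.0
```

Emit:
drive_tool(angular=[[0,0,0],[0,0,0],[0,0,0],[0,0,0],[0,0,0],[0,0,0],[0,0,0]], delta_pos=[[0,0,0],[0,0,0],[0,0,0],[0,0,0],[0,0,0],[0,0,0],[0,0,0]], gripper=[3,2,2,1.6,1.6,1.6,1.6])

```text
time_s: 8.1
tool_pos: [0.4739, -0.1246, 0.1181]
tool_rot: [180.0, 0.0, 113.0]
force: [1.4, -0.1, -1.1]
grip_width: 0.0437
grasp_force: 12.0
```

Emit:
drive_tool(angular=[[0,0,0],[0,0,0],[0,0,0],[0,0,0]], delta_pos=[[0,0,0],[0,0,0],[0,0,-0.3],[0,0,-0.3]], gripper=[5,5,5,5])

```text
time_s: 8.5
tool_pos: [0.4736, -0.1248, 0.1243]
tool_rot: [-180.0, -0.0, 113.0]
force: [0.4, 0.1, 0.5]
grip_width: 0.0496
grasp_force: 0.0
```

Emit:
drive_tool(angular=[[0,0,0],[0,0,0],[0,0,0],[0,0,0],[0,0,0],[0,0,0],[0,0,0]], delta_pos=[[0,0,0],[0,0,0],[0,0,0],[0,0,0],[0,0,0],[0,0,0],[0,0,0]], gripper=[3,2,2,1,1,1,1], squeeze=8)

```text
time_s: 9.2
tool_pos: [0.4739, -0.1246, 0.124]
tool_rot: [180.0, -0.0, 113.0]
force: [2.3, -0.3, -0.6]
grip_width: 0.0108
grasp_force: 0.6
```

Emit:
drive_tool(angular=[[0,0,0],[0,0,0],[0,0,0]], delta_pos=[[0,0,0],[0,0,0],[0,0,0]], gripper=[0.3,0.3,0.3], squeeze=15)

```text
time_s: 9.5
tool_pos: [0.4739, -0.1246, 0.124]
tool_rot: [180.0, 0.0, 113.0]
force: [1.2, 0.6, -1.6]
grip_width: 0.0111
grasp_force: 15.0
```

```bash
python3 - <<'E'
from cell import telemetry
o=telemetry.get_obs();print(o['grip_width'],o['grasp_force'],o['force'],o['wrist_torque'],o['tool_pos'],o['qpos'])
E
```

```text
0.011125408663723874 14.990416914224625 [ 1.18036014  0.6024254  -1.64394214] [ 0.01308722 -0.19397625 -0.0207221 ] [ 0.47391981 -0.12458055  0.12404675] [-34.47940226   4.369008    48.32814651 114.75217298  -3.6940048
  62.36693734  38.4719852 ]
```

Emit:
drive_tool(angular=[[0,0,-0.098],[0,0,-0.098],[0,0,-0.098],[0,0,-0.098],[0,0,-0.098],[0,0,-0.098],[0,0,-0.098],[0,0,-0.098],[0,0,-0.098],[0,0,-0.098],[0,0,-0.098],[0,0,-0.098],[0,0,-0.098],[0,0,-0.098],[0,0,-0.098],[0,0,-0.098],[0,0,-0.098],[0,0,-0.098],[0,0,0],[0,0,0]], delta_pos=[[0,0,0],[0,0,0],[0,0,0],[0,0,0],[0,0,0],[0,0,0],[0,0,0],[0,0,0],[0,0,0],[0,0,0],[0,0,0],[0,0,0],[0,0,0],[0,0,0],[0,0,0],[0,0,0],[0,0,0],[0,0,0],[0,0,0],[0,0,0]], gripper=[0.3,0.3,0.3,0.3,0.3,0.3,0.3,0.3,0.3,0.3,0.3,0.3,0.3,0.3,0.3,0.3,0.3,0.3,0.3,0.3])

```text
time_s: 11.5
tool_pos: [0.4738, -0.1251, 0.1241]
tool_rot: [-180.0, -0.0, -146.1]
force: [1.2, -1.1, -1.4]
grip_width: 0.011
grasp_force: 15.0
```

```bash
python3 - <<'E'
from h import *
o=telemetry.get_obs();print(o['time_s'],o['grip_width'],o['grasp_force'],o['force'],o['wrist_torque'],o['tool_pos'],o['tool_rot'],o['qpos'])
# refine cutter yaw from averaged top: bright table mask -> edge fits
a=np.load('avg.npy')[1].clip(0,255).astype('uint8')
t=eyes.read_camera('top')
g=cv2.cvtColor(a,cv2.COLOR_RGB2GRAY).astype(float)
def edge(p,q,z):
    # subpixel gradient peak along the normal at samples
    p,q=np.array(p,float),np.array(q,float);n=np.array([-(q-p)[1],(q-p)[0]]);n/=np.linalg.norm(n);out=[]
    for k in np.linspace(.04,.96,60):
        r=np.arange(-3,3.01,.25);pt=p+k*(q-p)+r[:,None]*n
        v=cv2.remap(g.astype('float32'),pt[:,0].astype('float32')[None],pt[:,1].astype('float32')[None],cv2.INTER_CUBIC)[0]
        d=np.abs(np.gradient(cv2.GaussianBlur(v[None],(1,5),1)[0]));i=d.argmax();out.append(onz(t,p+k*(q-p)+r[i]*n,z)[:2])
    out=np.array(out)
    f=cv2.fitLine(out.astype('float32'),cv2.DIST_HUBER,0,.001,.001).ravel()
    return (np.degrees(np.arctan2(f[1],f[0]))+360)%180
T=lambda x,y:(170+x/5-.4,150+y/5-.4)
P=[T(*p) for p in[(40,108),(685,40),(722,345),(66,418)]]
print([edge(P[i],P[(i+1)%4],.046) for i in range(4)])
E
```

```text
11.5 0.010971216763502432 14.995834082365036 [ 1.16047405 -1.06414154 -1.37382187] [-0.33302212 -0.18937625  0.04091069] [ 0.47376871 -0.12512565  0.12406256] [-1.79965150e+02 -9.42933659e-03 -1.46084039e+02] [-29.2039784    4.1196213   42.73498546 114.62502941  -3.12006582
  62.36236948 138.82061394]
[np.float32(97.303894), np.float32(8.235992), np.float32(97.80286), np.float32(5.0210266)]
```

Emit:
drive_tool(angular=[[0,0,-0.007],[0,0,0],[0,0,0],[0,0,0],[0,0,0],[0,0,0],[0,0,0],[0,0,0],[0,0,0],[0,0,0.118],[0,0,0.118],[0,0,0.118],[0,0,0.118]], delta_pos=[[0,0,0],[0,0,0],[0,0,0],[0,0,0],[0,0,0],[0,0,-1],[0,0,-4],[0,0,-4.5],[0,0,-4.5],[0,0,0],[0,0,0],[0,0,0],[0,0,0]], gripper=[0.3,0.3,4,4,4,4,4,4,4,4,4,4,4])

```text
time_s: 12.85
tool_pos: [0.4738, -0.1247, 0.265]
tool_rot: [180.0, 0.1, -172.9]
force: [-0.2, 0.2, -0.0]
grip_width: 0.04
grasp_force: 0.0
```

Emit:
drive_tool(angular=[[0,0,0],[0,0,0],[0,0,0],[0,0,0],[0,0,0],[0,0,0],[0,0,0],[0,0,0],[0,0,0],[0,0,0],[0,0,0],[0,0,0]], delta_pos=[[0,4.07,0],[0,4.07,0],[0,4.07,0],[0,4.07,0],[0,4.07,0],[0,4.07,0],[0,4.07,0],[0,4.07,0],[0,4.07,0],[0,4.07,0],[0,4.07,0],[0,4.07,0]], gripper=[4,4,4,4,4,4,4,4,4,4,4,4])

```text
time_s: 14.05
tool_pos: [0.4103, 0.3613, 0.2651]
tool_rot: [180.0, 0.0, -172.6]
force: [0.1, -0.3, 0.1]
grip_width: 0.0399
grasp_force: 0.0
```

```bash
python3 - <<'E'
from h import *
a=[np.mean([eyes.read_camera(n)['pixels'].astype(float) for _ in range(6)],0) for n in('scene','top')]
f=lambda i,x0,y0,w,h,k:cv2.resize(a[i][y0:y0+h,x0:x0+w,::-1].clip(0,255).astype('uint8'),None,fx=k,fy=k,interpolation=cv2.INTER_CUBIC)
g=np.load('avg.npy')
fo=lambda i,x0,y0,w,h,k:cv2.resize(g[i][y0:y0+h,x0:x0+w,::-1].clip(0,255).astype('uint8'),None,fx=k,fy=k,interpolation=cv2.INTER_CUBIC)
up=np.hstack([f(1,277,183,40,30,10),f(0,215,140,40,30,10)])
dn=np.hstack([f(1,195,160,50,37,8)[:290],f(0,235,210,50,37,8)[:290]])
cv2.imwrite('pics/c3.png',np.vstack([up,dn]))
o=telemetry.get_obs();print(o['time_s'],o['tool_pos'],o['tool_rot'],o['qpos'],o['force'])
E
```

```text
14.65 [0.41104793 0.35894464 0.26434671] [ 1.79981473e+02  1.83700076e-02 -1.72657900e+02] [-53.21239814   4.80332125   9.91594513  96.14067013  -0.84565321
  79.10284048  54.17102002] [-0.70901759  0.00652041 -0.56567641]
```

View pics/c3.png

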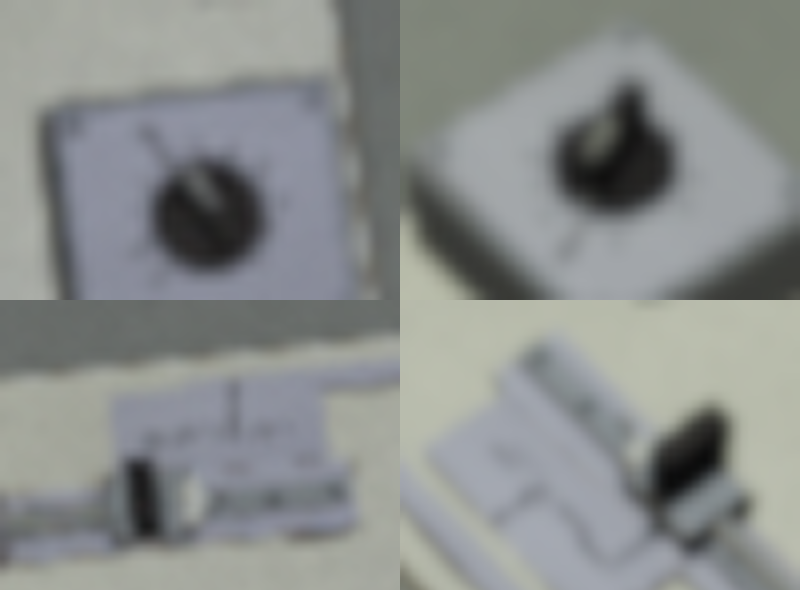

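The dial's white line now points along the long line: top crop, pointer (218,208)→(190,168), scale line (172,165)→(145,128). The handle is at about (143,498) in the top crop and (690,455) in the scene crop.

```bash
python3 - <<'E'
from h import *
s=eyes.read_camera('scene');t=eyes.read_camera('top')
P,r=tri([ray(s,(271.1,228.9)),ray(t,(212.4,184.3))]);print(P.round(4),r)
o=telemetry.get_obs();Rm=R.from_euler('xyz',o['tool_rot'],degrees=True).as_matrix()
print((Rm.T@(P-o['tool_pos'])*100).round(2))
m=onz(t,(195+233/8-.44,160+128/8-.44),P[2]-.04);h=onz(t,(212.4,184.3),P[2]+.01)
th=np.radians(97.35);print('mark-handle along -y', -(m-h)[:2]@[np.cos(th),np.sin(th)])
E
```

```text
[0.5419 0.2025 0.1328] [np.float64(0.0004749326157034634), np.float64(0.0004749326157034014)]
[-10.97 -17.23  13.14]
mark-handle along -y 0.04363737861199145
```

Emit:
drive_tool(angular=[[0,0,0],[0,0,0],[0,0,0],[0,0,0],[0,0,0],[0,0,0],[0,0,0],[0,0,0],[0,0,0],[0,0,0],[0,0,0]], delta_pos=[[-2.2,-3.44,0],[-2.2,-3.44,0],[-2.2,-3.44,0],[-2.2,-3.44,0],[-2.2,-3.44,0],[0,0,3],[0,0,3],[0,0,3],[0,0,2],[0,0,1],[0,0,0]], gripper=[4.5,4.5,4.5,4.5,4.5,4.5,4.5,4.5,4.5,4.5,4.5])

```text
time_s: 15.85
tool_pos: [0.5412, 0.2029, 0.1428]
tool_rot: [-180.0, -0.1, -172.6]
force: [0.0, -1.1, 0.6]
grip_width: 0.045
grasp_force: 0.0
```

Emit:
drive_tool(angular=[[0,0,0],[0,0,0],[0,0,0]], delta_pos=[[0,0,0.5],[0,0,0.3],[0,0,0]], gripper=[4,4,4])

```text
time_s: 16.15
tool_pos: [0.5422, 0.2034, 0.1365]
tool_rot: [180.0, 0.0, -172.6]
force: [-0.3, -0.3, -0.3]
grip_width: 0.0404
grasp_force: 0.0
```

Emit:
drive_tool(angular=[[0,0,0],[0,0,0],[0,0,0]], delta_pos=[[0,0,0.3],[0,0,0.2],[0,0,0]], gripper=[3,3,3])

```text
time_s: 16.45
tool_pos: [0.5418, 0.2033, 0.1309]
tool_rot: [-180.0, -0.0, -172.6]
force: [-0.6, -0.0, 0.1]
grip_width: 0.0313
grasp_force: 0.0
```

Emit:
drive_tool(angular=[[0,0,0],[0,0,0],[0,0,0],[0,0,0],[0,0,0],[0,0,0]], delta_pos=[[0,0,0],[0,0,0],[0,0,0],[0,0,0],[0,0,0],[0,0,0]], gripper=[2,1.6,1.4,0.8,0.8,0.8], squeeze=10)

```text
time_s: 17.05
tool_pos: [0.5423, 0.2016, 0.1312]
tool_rot: [-179.9, -0.0, -172.7]
force: [0.9, -4.7, 1.7]
grip_width: 0.014
grasp_force: 10.0
```

Emit:
drive_tool(angular=[[0,0,0],[0,0,0],[0,0,0]], delta_pos=[[0,0,0],[0,0,0],[0,0,0]], gripper=[0.5,0.5,0.5], squeeze=35)

```text
time_s: 17.35
tool_pos: [0.5423, 0.2016, 0.1312]
tool_rot: [-179.9, -0.0, -172.7]
force: [-0.4, -4.6, 1.9]
grip_width: 0.014
grasp_force: 35.0
```

```bash
cat > m.py <<'E'
from h import *
v=[]
for _ in range(6):
    eyes.read_camera('top');o=telemetry.get_obs();v.append(np.r_[o['tool_pos'],o['force']])
v=np.array(v);th=np.radians(97.35)
m=v.mean(0);print(o['time_s'],m.round(4),v.std(0).round(4),'s=',-(m[:2]@[np.cos(th),np.sin(th)]),o['grip_width'],o['grasp_force'],o['tool_rot'])
E
python3 m.py
```

```text
17.65 [ 0.5423  0.2016  0.1312 -0.47   -5.755   1.6595] [0.     0.     0.     0.2935 0.5035 0.2496] s= -0.13055899257765657 0.013793729095572246 34.99823550693691 [-1.79896046e+02 -9.82277916e-03 -1.72659077e+02]
```

Emit:
drive_tool(angular=[[0,0,0],[0,0,0],[0,0,0],[0,0,0],[0,0,0],[0,0,0],[0,0,0],[0,0,0],[0,0,0],[0,0,0],[0,0,0],[0,0,0],[0,0,0],[0,0,0]], delta_pos=[[0,-0.4,0],[0,-0.4,0],[0,-0.4,0],[0,-0.4,0],[0,-0.4,0],[0,-0.4,0],[0,-0.4,0],[0,-0.4,0],[0,-0.4,0],[0,-0.4,0],[0,-0.4,0],[0,-0.3,0],[0,0,0],[0,0,0]], gripper=[0.5,0.5,0.5,0.5,0.5,0.5,0.5,0.5,0.5,0.5,0.5,0.5,0.5,0.5])

```text
time_s: 19.05
tool_pos: [0.5474, 0.1621, 0.1312]
tool_rot: [179.6, 0.1, -172.4]
force: [0.8, 9.4, -1.6]
grip_width: 0.0135
grasp_force: 35.1
```

```bash
python3 m.py
```

```text
19.35 [ 0.5474  0.1621  0.1312 -0.3087  8.5665 -1.0651] [0.     0.     0.     0.4367 0.3591 0.5119] s= -0.09078524482778867 0.014119194029378742 35.05220920778811 [ 1.79628595e+02  5.94772028e-02 -1.72377306e+02]
```

Emit:
drive_tool(angular=[[0,0,0],[0,0,0],[0,0,0],[0,0,0]], delta_pos=[[0,-0.3,0],[0,-0.25,0],[0,0,0],[0,0,0]], gripper=[0.5,0.5,0.5,0.5])

```text
time_s: 19.75
tool_pos: [0.548, 0.157, 0.1312]
tool_rot: [179.6, 0.1, -172.4]
force: [-0.6, 8.8, -1.0]
grip_width: 0.0137
grasp_force: 35.1
```

```bash
python3 m.py; python3 - <<'E'
from h import *
a=[np.mean([eyes.read_camera(n)['pixels'].astype(float) for _ in range(8)],0) for n in('scene','top')]
np.save('avg2.npy',np.array(a))
f=lambda i,x0,y0,w,h,k:cv2.resize(a[i][y0:y0+h,x0:x0+w,::-1].clip(0,255).astype('uint8'),None,fx=k,fy=k,interpolation=cv2.INTER_CUBIC)
cv2.imwrite('pics/e4.png',np.hstack([f(1,200,155,40,50,10),f(0,230,200,40,50,10)]))
E
```

```text
20.05 [ 0.548   0.1571  0.1312 -0.3674  9.1082 -1.3019] [0.     0.     0.     0.6742 0.4365 0.2282] s= -0.08565648063972901 0.01354816579844062 35.057668515946716 [ 1.79609624e+02  5.68023614e-02 -1.72366585e+02]
```

View pics/e4.png

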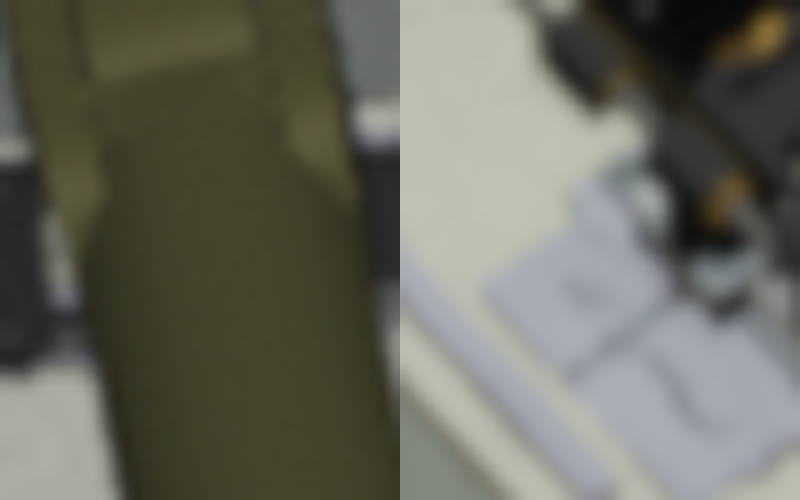

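```bash
python3 - <<'E'
from h import *
s=eyes.read_camera('scene');P=telemetry.get_obs()['tool_pos'];y=np.radians(7.35)
ex=np.array([np.cos(y),np.sin(y),0]);ey=np.array([-ex[1],ex[0],0])
for zc in(.128,.132):
  q=proj(s,[P*[1,1,0]+[0,0,zc-.0395]+ex*d+ey*e for d,e in((.033,0),(.035,0),(.063,0),(.063,.005))]);print(zc,((q-[230,200]+.45)*10+[400,0]).round(0).tolist())
E
```

```text
0.128 [[637.0, 331.0], [632.0, 335.0], [562.0, 384.0], [572.0, 395.0]]
0.132 [[637.0, 324.0], [632.0, 328.0], [561.0, 377.0], [571.0, 388.0]]
```

```bash
python3 -c "
from cell import env
print(env.sign_off())"
```

```text
the job is handed in; nothing more can be done
None
```

The dial is turned down to its long line and released. The tension slide is pulled out 44.9 mm of the 45 mm to its long line, and the gripper is still holding it there at 35 N. In the camera picture the long line sits where the slide's pointer should be, though I couldn't see the pointer itself clearly. The job is handed in at about 20 s; no result was returned.

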